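Load the spring nest and put its hood on

TASK

Load the aluminium blank that has a tongue along one end into the steel nest on its slide: tongue under the nest's lip, pushing until the nest is at its stop and the spring jaw gives way, and the tail down behind the tail wall, so that it lies flat and fully home in the pocket and you have let go of it. Then set the loose black hood over the nest without dropping it, so that it sits level on the base plate all round. Leave the disc and the square blank where they lie.

Things in the scene. Friction and masses are not known exactly. Their poses are not given: they have to be found in the camera images.
- blank: Blank to load: solid aluminium, 100 mm long (x), 60 wide (y), 0.29 kg +-20 %. Main block 20 mm thick from x = -50 to +34; from x = +34 to +50 a tongue, full width, 6 mm thick, flush with the underside. Origin: middle of length and width, on the underside; z up. Centre of mass at x = -5. Lies flat in one of three places shared with disc and square. Grip across y, more than 8 mm above its underside.
- disc: Another blank, an aluminium disc of diameter 64 mm, 20 mm thick, lying flat. Origin at the centre of its underside. Not to be used or moved.
- square: Another blank, an aluminium square 60 x 60 mm, 20 mm thick, no tongue, lying flat. Origin at the centre of its underside. Not to be used or moved.
- nest: Steel nest, a carriage on an aluminium bed; it slides only along its x and, pushed to +x with about 6 N, runs 6 to 20 mm (varies) to a hard stop. Origin: centre of underside, 11 mm above the bench; x towards the lip, z up. Base plate 200 (x) x 130 (y) x 10 mm; on it, centred, a raised body 136 x 78 mm with the pocket in its top, its highest point (lip) at z = 33. It stays where it is left.
- pocket (a point): Middle of the pocket's floor, at (0, 0, 16) mm in the nest's frame. Tail wall: inner face x = -50.5, 14 mm above this floor; side walls: inner faces y = +-31.5, 6 mm above it. Home, the blank's origin is 0.5 mm from here towards -x, tongue to the lip. No level entry: push the tongue under the lip, nose down 11 to 14 degrees. If friction keeps the tail up, press it.
- lip (a point): Middle of the lip's lower edge facing the tail, at (43, 0, 28) mm in the nest's frame, 12 mm above the floor. The lip is a fixed bar 5 mm thick from here to x = +68. The tongue lies 7 mm deep under it when home. With nose on the floor, 12 degrees down, the tongue goes about 12 mm deep before the blank's step meets the lip: a hard end to be felt; from some 8 mm on the tail can drop in.
- jaw (a joint): Travel (m) of the brass spring jaw under the lip, towards the nest's +x, 0 to 0.012. The jaw is 58 mm wide and reaches from 1 to 9 mm above the pocket floor. At 0 (free) its face is at x = +44 mm in the nest's frame; with the blank home it reads about 0.0055. It pushes back with 4.2 N at 0, rising by 0.7 N per mm, and is damped (0.8 N at 10 mm/s).
- hood: Loose black hood, a box open below: outside 149 (x) x 91 (y) x 34 mm, inside 141 x 83 x 30. On its top a grey grip bar 60 (x) x 16 (y) x 26 mm high (top at z = 60). 0.22 kg +-20 %. Origin: centre of the lower edge's plane, z up. Goes over the nest's raised body, 2.5 mm play each side, either way round, onto the base plate: origin 10 mm above the nest's. Starts standing on the bench.
Not all that is in view belongs to the job. There is more than one size of the hood; the one meant has the size given above.

How it is judged:
On the way:
1. the tongued blank lies flat and fully home in the nest's pocket, let go of, the hood not yet on the nest (x of blank in the frame of nest between -0.004 and 0.002 m and y of blank in the frame of nest between -0.003 and 0.003 m and z of blank in the frame of nest between 0.0135 and 0.0185 m and angle between blank's own z axis and vertical below 0.03 rad and value of joint jaw above 0.003 m and contact force between the fingers and blank below 0.3 N and horizontal distance between hood and nest above 0.08 m), for 0.2 s.
At the end, for the whole second after the job is handed in: Blank home in the nest (origin -4 to +2 mm along, 3 mm across, 13.5 to 18.5 mm above the nest's underside, tilt under 0.03 rad, jaw back over 3 mm), hood on the base plate over it (within 5 mm each way, edge 8 to 12.5 mm up, tilt under 0.03 rad), both at rest (x of blank in the frame of nest between -0.004 and 0.002 m and y of blank in the frame of nest between -0.003 and 0.003 m and z of blank in the frame of nest between 0.0135 and 0.0185 m and angle between each of blank, hood's own z axis and vertical below 0.03 rad and value of joint jaw above 0.003 m and x of hood in the frame of nest between -0.005 and 0.005 m and y of hood in the frame of nest between -0.005 and 0.005 m and z of hood in the frame of nest between 0.008 and 0.0125 m and linear speed of each of hood, blank below 0.02 m/s); the robot touches nothing.
It fails at once if the disc is moved more than 20 mm (distance of disc from where it was at the start of the episode above 0.02 m).
It fails at once if the square is moved more than 20 mm (distance of square from where it was at the start of the episode above 0.02 m).
It fails at once if the hood is dropped on the nest: over the nest and less than 40 mm above its underside it moves faster than 0.4 m/s (horizontal distance between hood and nest below 0.03 m and z of hood in the frame of nest below 0.04 m and linear speed of hood above 0.4 m/s).
It also fails if it takes over 62 s, if anything falls off the work surface, if the arm or the gripper's body presses on something with over 40 N, if the wrist force passes 120 N, or if a joint passes its speed limit or range.

ROBOT

A 6-joint arm with a two-finger parallel gripper is mounted at the origin on the work surface. World frame = base frame: x ahead of the robot, y to its left, z up, the work surface at z = 0. Lengths are in m, angles in rad, forces in N, time in s.
With the tool pointing down it reaches from about 0.35 to 0.775 m from the base axis. Payload 7.3 kg.
Tool frame: the origin (TCP) lies at the very end of the fingers, on their centre line; the grasp point (between the pads) lies 19 mm behind it; z points along the fingers, y is the line along which they close (so a half turn about z gives the same grasp; the last joint's range is limited). The gripper opens to 92 mm and grips with 3 to 60 N. Pads are 19 mm wide; open, the fingers measure 130 mm over their backs; the gripper's body (75 mm by 190 mm) begins 47 mm behind the grasp point.
Start: joints at [-1.26, 0.342, 1.524, -0, 1.275, -0.146], TCP at [0.232, -0.471, 0.227] pointing down, gripper open.
Joint ranges: [-2.53, 2.53], [-0.77, 2.02], [0.04, 2.7], [-1, 4.14], [0.28, 2.66], [-3.11, 3.11]. Speed limits (rad/s): [2.57, 2.57, 3.14, 3.14, 3.14, 3.14].

INTERFACE

Orientations are given as a 3x3 rotation matrix whose columns are the frame's x, y, z axes.
In Python, from station import ctrl gives the robot as it stands. The module is installed in compiled form; this text tells all that it offers.
- The arm moves only by the tool step_arm, never from a script. Its arguments are lists of equal length, an entry for each row: "xyz": the shift along the tool's x, y, z in cm, a list of three; "angular": the turn, a rotation vector about the tool's x, y, z in rad, a list of three; "fingers": the gripper command: -1 is shut, 1 is fully open, values between are in proportion. A call has 1 to 10 rows; each row shifts and turns the commanded pose from where the row before left it, along the tool's axes as they then stand; what a row does not reach is not made up. A row lasts 1/12 s, in which the tool goes at most 41.7 mm and 7.16 degrees, less where a joint would pass 70% of its speed; a pose out of reach is approached as far as the arm can. A call with a gripper value outside its range is refused whole. The fingers move at their own pace and stop on an object; "force" is the grip in N (left out, the last holds). Time passes only in rows, so rows that do not move let the fingers close. It gives the time, the measured TCP pose, the force, the opening and the grip force at its end, in the units of the state.
- ctrl.get_state(): the state, without advancing time (a new reading comes with each control period).
- ctrl.get_image(name): name is "side" or "top"; returns a dict with "frame" (480x640x3 uint8, blue, green, red), "intrinsics" (3x3 intrinsics, pixels), "rvec" (rotation vector, rad) and "tvec" (3), from world to camera coordinates, as OpenCV has them. Camera axes: x right, y down, z forward; pixel columns grow to the right and rows downward; lengths in m; the calibration is good to about 2 mm. A picture is of the moment at which its call begins. There is no depth.
- ctrl.sign_off(): hands the job in; it is judged then, once.
Trained networks look in a picture, given as the dict that the camera call returned (one of the last four; its "shot" number tells which), for a name from the list of things; names that differ only in an ending like _2 or _b are one class to them, and where a whole thing is asked for, a point or a joint stands for the part that bears it (a point fixed in the world has none). Each returns a list of dicts, best first, with "conf" (0 to 1); they miss things now and then, are a little off and sometimes report something else, mostly with a low value. They report only what shows in the picture. A call takes as long as a camera call. They do not tell look-alikes from the thing itself.
- ctrl.find_in(picture, label): "xyz" ([x, y, z] in m, in the coordinates of the camera as it stood for that picture, good to about 4 mm: the middle of the surface that is visible of it).
- ctrl.pinpoint(picture, label): "xyz" ([x, y, z] in m, in the coordinates of the camera as it stood for that picture, good to about 4 mm: a listed point, or the origin of a listed thing).
The state is a dict: "time_s": time; "joint_pos": joint angles; "qd": joint speeds; "effort": joint torques, N m; "position": TCP position; "tool_rot": TCP orientation; "ft_force": force on the tool from outside, world axes, zero at the start; "ft_torque": the same for the moment, N m; "width": finger opening in m; "grip_force": force on a finger pad.
Only numpy, scipy, OpenCV 4.12 (cv2) and the standard library are available. Lean on these libraries where they do the work, as an engineer would, in place of code of your own. Each camera call takes 0.05 s, during which the arm holds its last target. There are 200 camera calls.

## Working session

There is one attempt and no reset: what is moved stays moved. The work goes in short steps, Python scripts to look and compute and a tool call to move; the robot and the scene stay as the last step left them, time stands still between calls to the robot, and variables do not carry over. Pictures are saved under pics/ and viewed, at most 10 in all, crops included, and the job is handed in when it is done.

Besides the shell and the picture viewer there is one more tool, called after "Call:" as a command line: name --argument value ..., lists and objects as JSON in quotes. step_arm: Moves the arm, as the interface text tells. Its arguments: {"type":"object","properties":{"xyz":{"type":"array"},"angular":{"type":"array"},"fingers":{"type":"array"},"force":{"type":"number"}},"required":["xyz","angular","fingers"]}

```bash
mkdir -p pics; cat > h.py <<'E'
import numpy as np, cv2
from station import ctrl
def w(p,c):
    R=cv2.Rodrigues(np.array(p['rvec'],float))[0]; return R.T@(np.array(c,float)-np.array(p['tvec'],float).ravel())
def uv(p,X):
    return cv2.projectPoints(np.array(X,float).reshape(-1,3),np.array(p['rvec'],float),np.array(p['tvec'],float),np.array(p['intrinsics'],float),None)[0].reshape(-1,2)
def px2w(p,u,z):
    R=cv2.Rodrigues(np.array(p['rvec'],float))[0];t=np.array(p['tvec'],float).ravel()
    C=-R.T@t; d=R.T@np.linalg.inv(p['intrinsics'])@np.array([u[0],u[1],1.]); return C+d*(z-C[2])/d[2]
E
python3 - <<'E'
from h import *
np.set_printoptions(precision=4,suppress=True)
for n in ['top','side']:
    p=ctrl.get_image(n); cv2.imwrite(f'pics/{n}0.png',p['frame'])
    R=cv2.Rodrigues(np.array(p['rvec'],float))[0]; print(n,'cam',-R.T@np.array(p['tvec']).ravel())
    for l in ['blank','disc','square','nest','pocket','lip','jaw','hood']:
        for f in (ctrl.find_in,ctrl.pinpoint):
            try: print(l,f.__name__,[(w(p,d['xyz']).round(4).tolist(),round(d['conf'],2)) for d in f(p,l)][:3])
            except Exception as e: print(l,f.__name__,e)
print(ctrl.get_state())
E
```

```text
top cam [ 0.3478 -0.0169  0.9161]
blank call [([0.5154, -0.3944, 0.0192], 0.95)]
blank call [([0.5197, -0.3975, 0.0002], 0.81)]
disc call [([0.4543, -0.2452, 0.0186], 0.78)]
disc call [([0.4552, -0.2464, -0.0], 0.83)]
square call [([0.6056, -0.2496, 0.0225], 0.81)]
square call [([0.559, 0.3658, -0.0004], 0.18)]
nest call []
nest call [([0.5556, 0.0317, 0.0076], 0.76), ([0.6076, -0.2556, 0.001], 0.43)]
pocket call [([0.5551, 0.0259, 0.0226], 0.87)]
pocket call [([0.5605, 0.0265, 0.0243], 0.95)]
lip call [([0.5544, 0.0243, 0.0227], 0.75)]
lip call [([0.6006, 0.0367, 0.0429], 0.8)]
jaw call [([0.4549, -0.2472, 0.0206], 0.56)]
jaw call it knows: blank, disc, hood, lip, nest, pocket, square
hood call [([0.5549, 0.357, 0.0342], 0.86), ([0.362, 0.3571, 0.0261], 0.8), ([0.5489, 0.2114, 0.0262], 0.77)]
hood call [([0.3637, 0.3634, -0.0027], 0.98), ([0.5586, 0.3678, -0.0017], 0.7), ([0.5526, 0.2137, -0.004], 0.69)]
side cam [0.1696 0.7691 0.9106]
blank call [([0.519, -0.3869, 0.0234], 0.85)]
blank call [([0.527, -0.3989, 0.0051], 0.57), ([0.4534, -0.2483, -0.001], 0.43)]
disc call [([0.4532, -
[... 630 characters left out ...]
0.5499, 0.3707, 0.0332], 0.56)]
hood call [([0.5531, 0.2168, 0.0021], 0.8), ([0.3623, 0.3627, 0.0003], 0.72), ([0.5275, -0.3966, 0.0057], 0.71)]
{'time_s': 1.6, 'joint_pos': array([-1.26  ,  0.342 ,  1.5241,  0.    ,  1.2754, -0.146 ]), 'qd': array([ 0.0013,  0.0005,  0.0004, -0.001 , -0.0009,  0.0008]), 'effort': array([  0.0019, -43.1121, -24.4479,   0.072 ,   0.0482,   0.    ]), 'position': array([ 0.2316, -0.4712,  0.2267]), 'tool_rot': array([[ 0.8975,  0.4411,  0.    ],
       [ 0.4411, -0.8975, -0.0001],
       [ 0.    ,  0.0001, -1.    ]]), 'ft_force': array([-0.3293, -0.0088, -0.1681]), 'ft_torque': array([ 0.0264, -0.0142, -0.04  ]), 'grip_force': 0.0, 'width': 0.09149858314081959}
```

View pics/top0.png

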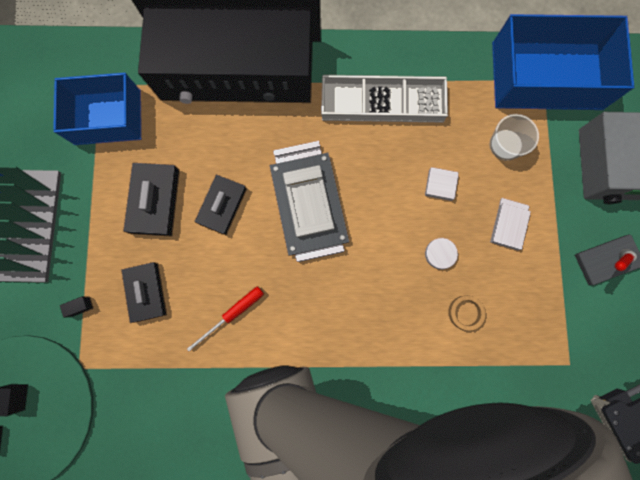

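View pics/side0.png

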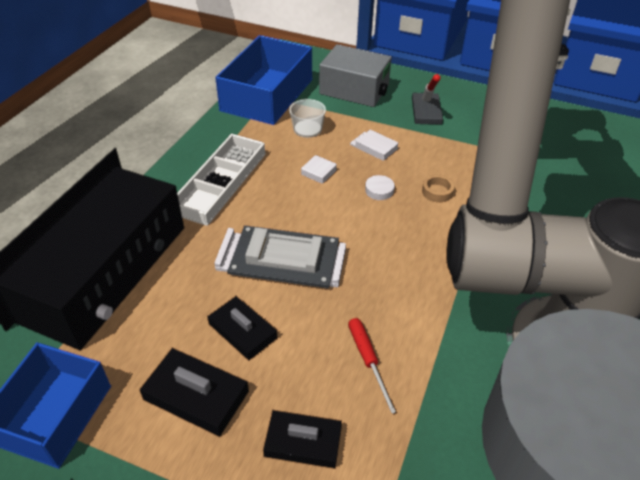

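```bash
cat >> h.py <<'E'
def rect(p,c,z,half,n):
    # orthographic panel: up=+x, left=+y
    W=[[c[0]+a*half,c[1]+b*half,z] for a,b in((1,1),(1,-1),(-1,-1),(-1,1))]
    H=cv2.getPerspectiveTransform(np.float32(uv(p,W)),np.float32([[0,0],[n,0],[n,n],[0,n]]))
    return cv2.warpPerspective(p['frame'],H,(n,n),flags=cv2.INTER_CUBIC)
E
python3 - <<'E'
from h import *
p=ctrl.get_image('top');s=ctrl.get_image('side')
L=[((.52,-.397),.02,.08),((.5565,.03),.034,.12),((.557,.366),.034,.12)]
g=[np.hstack([rect(q,c,z,h,266) for c,z,h in L]) for q in (p,s)]
cv2.imwrite('pics/m1.png',np.vstack(g))
for c in [(.557,.366),(.553,.215),(.363,.363)]:
    im=rect(p,c,.034,.12,480); g=cv2.cvtColor(im,cv2.COLOR_BGR2GRAY)
    m=((g<75)).astype(np.uint8); m=cv2.morphologyEx(m,cv2.MORPH_CLOSE,np.ones((25,25)))
    k=max(cv2.findContours(m,0,1)[0],key=cv2.contourArea); print(c,cv2.minAreaRect(k))
E
```

```text
(0.557, 0.366) ((262.4777526855469, 245.906005859375), (204.01837158203125, 303.1648254394531), 1.9414864778518677)
(0.553, 0.215) ((250.78692626953125, 254.47088623046875), (145.9885711669922, 221.17526245117188), 20.772254943847656)
(0.363, 0.363) ((256.8746337890625, 242.48223876953125), (222.26341247558594, 151.48899841308594), 75.81570434570312)
```

View pics/m1.png

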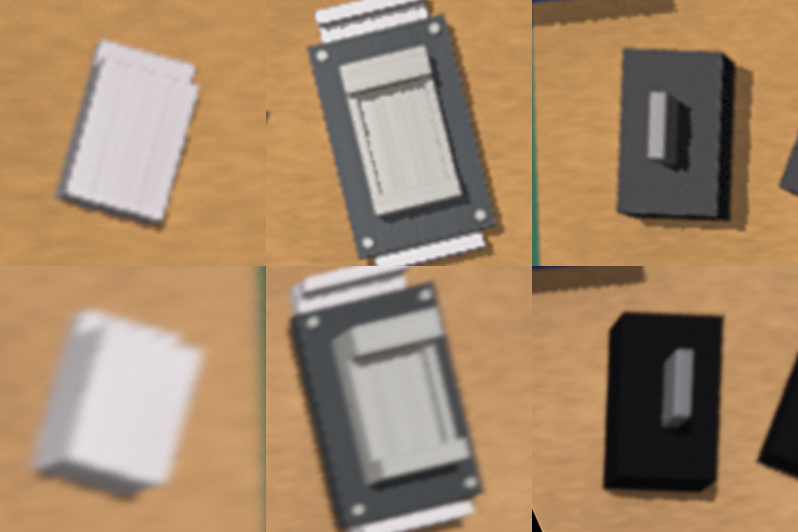

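Call:
step_arm --xyz '[[2.88, 0.57, 1.1], [2.88, 0.57, 1.1], [2.88, 0.57, 1.1], [2.88, 0.57, 1.1], [2.88, 0.57, 1.1], [2.88, 0.57, 1.1], [2.88, 0.57, 1.1], [2.88, 0.57, 1.1], [2.88, 0.57, 1.1], [2.88, 0.57, 1.1]]' --angular '[[0, 0, 0], [0, 0, 0], [0, 0, 0], [0, 0, 0], [0, 0, 0], [0, 0, 0], [0, 0, 0], [0, 0, 0], [0, 0, 0], [0, 0, 0]]' --fingers '[1, 1, 1, 1, 1, 1, 1, 1, 1, 1]'

```text
time_s: 2.53
position: [0.5166, -0.3947, 0.1161]
tool_rot: [[0.897, 0.441, 0.0], [0.441, -0.897, -0.0], [-0.0, 0.0, -1.0]]
ft_force: [0.7, 0.1, 0.5]
width: 0.0919
grip_force: 0.0
```

Call:
step_arm --xyz '[[0, 0, 0], [0, 0, 0], [0, 0, 0], [0, 0, 0], [0, 0, 0], [0, 0, 0], [0, 0, 0], [0, 0, 0]]' --angular '[[0, 0, 0.1], [0, 0, 0.1], [0, 0, 0.1], [0, 0, 0.1], [0, 0, 0.1], [0, 0, 0.1], [0, 0, 0.093], [0, 0, 0]]' --fingers '[1, 1, 1, 1, 1, 1, 1, 1]'

```text
time_s: 3.2
position: [0.5152, -0.3953, 0.1166]
tool_rot: [[0.971, -0.237, -0.0], [-0.237, -0.971, 0.0], [-0.0, 0.0, -1.0]]
ft_force: [0.3, 0.2, -0.5]
width: 0.0916
grip_force: 0.0
```

```bash
python3 - <<'E'
from h import *
s=ctrl.get_state();print(s['position'],np.degrees(np.arctan2(s['tool_rot'][1,0],s['tool_rot'][0,0])),s['ft_force'],s['time_s'])
p=ctrl.get_image('top');q=ctrl.get_image('side')
c=s['position'][:2]
cv2.imwrite('pics/m2.png',np.hstack([rect(p,c,.02,.1,400),rect(q,c,.02,.1,400)]))
E
```

```text
[ 0.51519789 -0.39534847  0.11660856] -13.723773352700453 [ 0.34287641  0.24799777 -0.49647756] 3.2
```

View pics/m2.png

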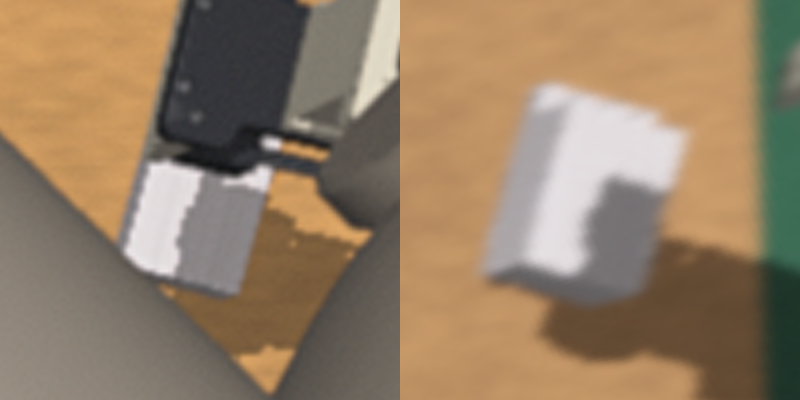

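Call:
step_arm --xyz '[[0, 0, 1.5], [0, 0, 1.5], [0, 0, 1.5], [0, 0, 1.5], [0, 0, 1.5], [0, 0, 1.5], [0, 0, 1.0], [0, 0, 0.75], [0, 0, 0], [0, 0, 0]]' --angular '[[0, 0, 0], [0, 0, 0], [0, 0, 0], [0, 0, 0], [0, 0, 0], [0, 0, 0], [0, 0, 0], [0, 0, 0], [0, 0, 0], [0, 0, 0]]' --fingers '[1, 1, 1, 1, 1, 1, 1, 1, 1, 1]' --force 50

```text
time_s: 4.13
position: [0.5153, -0.3954, 0.0093]
tool_rot: [[0.972, -0.233, -0.0], [-0.233, -0.972, -0.0], [-0.0, 0.0, -1.0]]
ft_force: [0.8, -0.3, 0.5]
width: 0.0919
grip_force: 0.0
```

Call:
step_arm --xyz '[[0, 0, 0], [0, 0, 0], [0, 0, 0], [0, 0, 0], [0, 0, 0], [0, 0, 0], [0, 0, 0], [0, 0, 0]]' --angular '[[0, 0, 0], [0, 0, 0], [0, 0, 0], [0, 0, 0], [0, 0, 0], [0, 0, 0], [0, 0, 0], [0, 0, 0]]' --fingers '[-1, -1, -1, -1, -1, -1, -1, -1]' --force 50

```text
time_s: 4.8
position: [0.5153, -0.3957, 0.0097]
tool_rot: [[0.972, -0.234, 0.0], [-0.234, -0.972, -0.001], [0.001, 0.001, -1.0]]
ft_force: [-0.6, -0.6, 3.1]
width: 0.0593
grip_force: 49.7
```

Call:
step_arm --xyz '[[0, 0, -1], [0, 0, -2.5], [0, 0, -3], [0, 0, -3], [0, 0, -2.5], [0, 0, 0], [0, 0, 0], [0, 0, 0], [0, 0, 0], [0, 0, 0]]' --angular '[[0, 0, 0], [0, 0, 0], [0, 0, 0], [0, 0, 0], [0, 0, 0], [0, 0, -0.0942], [0, 0, -0.0942], [0, 0, -0.0942], [0, 0, -0.0942], [0, 0, -0.0942]]' --fingers '[-1, -1, -1, -1, -1, -1, -1, -1, -1, -1]'

```text
time_s: 5.63
position: [0.5148, -0.3946, 0.129]
tool_rot: [[0.971, 0.237, -0.001], [0.237, -0.971, 0.002], [-0.001, -0.002, -1.0]]
ft_force: [-0.3, 0.2, -3.4]
width: 0.0594
grip_force: 49.7
```

Call:
step_arm --xyz '[[0.95, -3.35, 0], [0.95, -3.35, 0], [0.95, -3.35, 0], [0.95, -3.35, 0], [0.95, -3.35, 0], [0.95, -3.35, 0], [0.95, -3.35, 0], [0.95, -3.35, 0], [0.95, -3.35, 0], [0.95, -3.35, 0]]' --angular '[[0, 0, 0], [0, 0, 0], [0, 0, 0], [0, 0, 0], [0, 0, 0], [0, 0, 0], [0, 0, 0], [0, 0, 0], [0, 0, 0], [0, 0, 0]]' --fingers '[-1, -1, -1, -1, -1, -1, -1, -1, -1, -1]'

```text
time_s: 6.47
position: [0.5289, -0.0454, 0.1293]
tool_rot: [[0.973, 0.232, -0.001], [0.232, -0.973, 0.001], [-0.001, -0.001, -1.0]]
ft_force: [0.1, -1.0, -3.3]
width: 0.059
grip_force: 49.7
```

Call:
step_arm --xyz '[[0.95, -3.35, 0], [0.95, -3.35, 0], [0, 0, 0], [0, 0, 0]]' --angular '[[0, 0, 0], [0, 0, 0], [0, 0, 0], [0, 0, 0]]' --fingers '[-1, -1, -1, -1]'

```text
time_s: 6.8
position: [0.5319, 0.0242, 0.1292]
tool_rot: [[0.972, 0.236, -0.001], [0.236, -0.972, 0.0], [-0.001, -0.001, -1.0]]
ft_force: [0.3, -0.4, -3.2]
width: 0.0594
grip_force: 49.7
```

```bash
python3 - <<'E'
from h import *
np.set_printoptions(precision=4,suppress=True)
s=ctrl.get_state();print(s['position'],np.degrees(np.arctan2(s['tool_rot'][1,0],s['tool_rot'][0,0])),s['ft_force'],s['time_s'])
p=ctrl.get_image('top');q=ctrl.get_image('side')
for a in (p,q):
  for l in ['blank','nest','pocket','lip']: print(l,[(w(a,d['xyz']),round(d['conf'],2)) for d in ctrl.pinpoint(a,l)][:2])
c=(.557,.028)
cv2.imwrite('pics/m3.png',np.hstack([rect(p,c,.021,.12,400),rect(q,c,.021,.12,400)]))
E
```

```text
[0.5319 0.0242 0.1292] 13.671783079971826 [ 0.3059 -0.4439 -3.188 ] 6.8
blank [(array([0.5391, 0.0262, 0.119 ]), 0.55), (array([ 0.6073, -0.2532, -0.0006]), 0.36)]
nest [(array([ 0.6057, -0.2541,  0.0026]), 0.69)]
pocket []
lip []
blank [(array([0.5438, 0.0233, 0.1238]), 0.98), (array([0.5605, 0.0269, 0.0285]), 0.65)]
nest [(array([0.5593, 0.0323, 0.0136]), 0.64)]
pocket [(array([0.5612, 0.0257, 0.0306]), 0.97)]
lip [(array([0.5998, 0.0335, 0.041 ]), 0.71), (array([0.5592, 0.0308, 0.0128]), 0.61)]
```

View pics/m3.png

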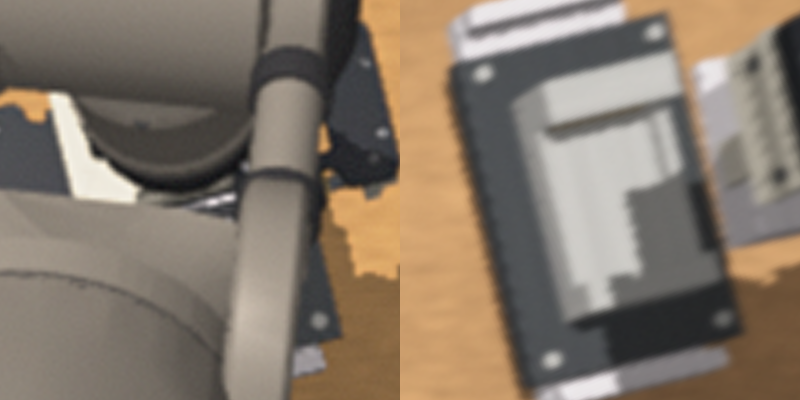

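```bash
python3 - <<'E'
from h import *
from scipy.optimize import minimize
S=4
for n in ['top','side']:
    p=ctrl.get_image(n); im=cv2.imread(f'pics/{n}0.png')
    u0,v0=uv(p,[.558,.0275,.02])[0].astype(int)-80
    im=cv2.resize(im[v0:v0+160,u0:u0+160],None,fx=S,fy=S,interpolation=cv2.INTER_CUBIC)
    hsv=cv2.cvtColor(im,cv2.COLOR_BGR2HSV)
    m=((hsv[...,1]<95)&(hsv[...,2]<125)).astype(np.uint8)
    m=cv2.morphologyEx(m,cv2.MORPH_OPEN,np.ones((7,7)))
    k=max(cv2.findContours(m,0,1)[0],key=cv2.contourArea); hull=cv2.convexHull(k)
    obs=np.zeros(im.shape[:2],np.uint8); cv2.fillConvexPoly(obs,hull,255)
    def model(q):
        x,y,a=q[0]/1e3,q[1]/1e3,np.radians(q[2]);c,s=np.cos(a),np.sin(a)
        P=[[x+c*i*.1-s*j*.065,y+s*i*.1+c*j*.065,z] for i in(1,-1) for j in(1,-1) for z in(.011,.021)]
        U=(uv(p,P)-[u0,v0]+.5)*S-.5
        h=cv2.convexHull(U.astype(np.float32)); r=np.zeros_like(obs); cv2.fillConvexPoly(r,np.round(h*16).astype(np.int32),255,cv2.LINE_AA,4); return r
    f=lambda q: np.abs(model(q).astype(int)-obs).sum()/255/ (obs.sum()/255)
    r=min((minimize(f,[558+d,27.5,13.5],method='Nelder-Mead',options=dict(initial_simplex=np.array([558+d,27.5,13.5])+np.array([[0,0,0],[5,0,0],[0,5,0],[0,0,3]]))) for d in(-3,3)),key=lambda r:r.fun)
    print(n,r.x,r.fun)
    cv2.polylines(im,[hull],True,(0,0,255),1); e=cv2.findContours(model(r.x),0,1)[0]; cv2.drawContours(im,e,-1,(0,255,0),1)
    cv2.imwrite(f'pics/fit_{n}.png',im[120:520,120:520])
cv2.imwrite('pics/fit.png',np.hstack([cv2.imread('pics/fit_top.png'),cv2.imread('pics/fit_side.png')]))
E
```

```text
top [556.54244008  27.90459983  13.75911369] 0.007275721336491199
side [557.52601166  27.39252865  13.74151557] 0.025399158410455643
```

View pics/fit.png

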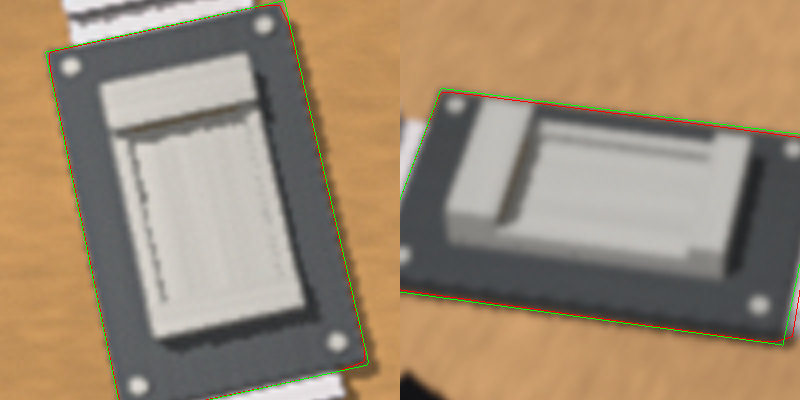

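Call:
step_arm --xyz '[[0, 0.25, 0], [0, 0, 0], [0.3, 0, 1], [0.3, 0, 1], [0.3, 0, 1], [0.3, 0, 1], [0.3, 0, 1], [0, 0, 0], [0, 0, 0], [0, 0, 0]]' --angular '[[0, 0, -0.005], [0, -0.07, 0], [0, -0.07, 0], [0, -0.07, 0], [0, 0, 0], [0, 0, 0], [0, 0, 0], [0, 0, 0], [0, 0, 0], [0, 0, 0]]' --fingers '[-1, -1, -1, -1, -1, -1, -1, -1, -1, -1]'

```text
time_s: 8.23
position: [0.5394, 0.0211, 0.0781]
tool_rot: [[0.95, 0.237, -0.201], [0.232, -0.971, -0.049], [-0.207, 0.0, -0.978]]
ft_force: [-0.4, 0.6, -2.4]
width: 0.0595
grip_force: 49.7
```

```bash
cat >> h.py <<'E'
def rep():
    s=ctrl.get_state();a=np.radians(13.75);c,q=np.cos(a),np.sin(a)
    A=np.array([[c,q,0],[-q,c,0],[0,0,1]]);T=A@(s['position']-[.5568,.0277,.011]);R=A@s['tool_rot']
    O=T+R@[.008,0,.0095]; N=T+R@[.058,0,.0095]; Q=T+R@[-.042,0,.0095]
    np.set_printoptions(precision=2,suppress=True)
    print('t',s['time_s'],'TCP',T*1e3,'org',O*1e3,'nose',N*1e3,'tail',Q*1e3,'tilt',np.degrees(np.arcsin(-R[2,0])),'yaw',np.degrees(np.arctan2(R[1,0],R[0,0])),'roll',np.degrees(R[2,1]),'F',A@s['ft_force'],'M',A@s['ft_torque'],'w',s['width']*1e3)
E
python3 -c "
from h import *
rep()"
```

```text
t 8.2333 TCP [-18.48  -2.28  67.14] org [-12.62  -2.28  56.18] nose [36.29 -2.31 45.82] tail [-61.54  -2.26  66.55] tilt 11.960031207419823 yaw -0.024930085511875824 roll 0.018479724860129523 F [-0.28  0.65 -2.37] M [ 0.   -0.24 -0.01] w 59.506893139949696
```

Call:
step_arm --xyz '[[0, -0.23, 0], [0, 0, 0], [0, 0, 0]]' --angular '[[0, 0, 0], [0, 0, 0], [0, 0, 0]]' --fingers '[-1, -1, -1]'

```text
time_s: 8.48
position: [0.539, 0.0236, 0.0781]
tool_rot: [[0.95, 0.238, -0.201], [0.232, -0.971, -0.05], [-0.207, 0.0, -0.978]]
ft_force: [-0.2, -0.2, -3.9]
width: 0.0596
grip_force: 49.7
```

```bash
python3 -c "
from h import *
rep()"
```

```text
t 8.4833 TCP [-18.23   0.24  67.13] org [-12.37   0.24  56.17] nose [36.54  0.24 45.81] tail [-61.28   0.24  66.54] tilt 11.96058764940773 yaw -0.004188998900363648 roll 0.023708743385732745 F [-0.29 -0.17 -3.95] M [-0.04 -0.2   0.05] w 59.566971740086196
```

Now down to nose about 1.5 mm above the floor.

Call:
step_arm --xyz '[[0.13, 0, 0.6], [0.13, 0, 0.6], [0.13, 0, 0.6], [0.1, 0, 0.5], [0.05, 0, 0.25], [0.05, 0, 0.22], [0, 0, 0], [0, 0, 0]]' --angular '[[0, 0, 0], [0, 0, 0], [0, 0, 0], [0, 0, 0], [0, 0, 0], [0, 0, 0], [0, 0, 0], [0, 0, 0]]' --fingers '[-1, -1, -1, -1, -1, -1, -1, -1]'

```text
time_s: 9.15
position: [0.5385, 0.0239, 0.049]
tool_rot: [[0.95, 0.238, -0.203], [0.233, -0.971, -0.049], [-0.209, -0.001, -0.978]]
ft_force: [-1.4, 3.2, -4.9]
width: 0.0592
grip_force: 49.7
```

```bash
python3 - <<'E'
from h import *
rep()
q=ctrl.get_image('side'); c=(.557,.028)
u=uv(q,[.557,.028,.04])[0].astype(int)
cv2.imwrite('pics/m4.png',cv2.resize(q['frame'][u[1]-75:u[1]+75,u[0]-100:u[0]+100],None,fx=4,fy=4,interpolation=cv2.INTER_CUBIC))
E
```

```text
t 9.15 TCP [-18.62   0.67  37.99] org [-12.79   0.68  27.03] nose [36.11  0.69 16.58] tail [-61.68   0.68  37.48] tilt 12.066410090635197 yaw 0.005013915476817234 roll -0.04086839007216439 F [-0.61  3.44 -4.89] M [ 0.69 -0.12  0.08] w 59.23691644423316
```

View pics/m4.png

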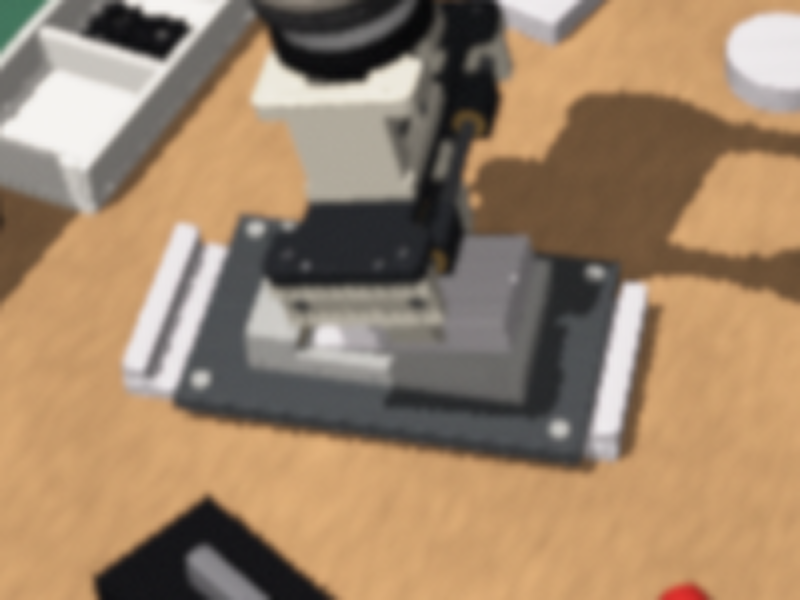

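Call:
step_arm --xyz '[[0, -0.08, 0], [0, -0.07, 0], [0, 0, 0], [0, 0, 0]]' --angular '[[0, 0, 0], [0, 0, 0], [0, 0, 0], [0, 0, 0]]' --fingers '[-1, -1, -1, -1]'

```text
time_s: 9.53
position: [0.5389, 0.0246, 0.0494]
tool_rot: [[0.95, 0.237, -0.201], [0.232, -0.971, -0.05], [-0.208, 0.001, -0.978]]
ft_force: [0.1, 0.5, -3.1]
width: 0.0594
grip_force: 49.7
```

```bash
python3 -c "
from h import *
rep()"
```

```text
t 9.5333 TCP [-18.12   1.28  38.41] org [-12.27   1.27  27.46] nose [36.64  1.25 17.08] tail [-61.18   1.29  37.84] tilt 11.980138003596306 yaw -0.02221080672219871 roll 0.048625543336128375 F [ 0.27  0.49 -3.12] M [ 0.1  -0.27 -0.05] w 59.36669885453372
```

Call:
step_arm --xyz '[[0.196, 0, -0.042], [0.196, 0, -0.042], [0.196, 0, -0.042], [0.196, 0, -0.042], [0.196, 0, -0.042], [0.196, 0, -0.042], [0, 0, 0]]' --angular '[[0, 0, 0], [0, 0, 0], [0, 0, 0], [0, 0, 0], [0, 0, 0], [0, 0, 0], [0, 0, 0]]' --fingers '[-1, -1, -1, -1, -1, -1, -1]'

```text
time_s: 10.12
position: [0.5489, 0.0274, 0.049]
tool_rot: [[0.949, 0.238, -0.206], [0.232, -0.971, -0.05], [-0.212, -0.0, -0.977]]
ft_force: [-5.1, -2.5, -0.4]
width: 0.0594
grip_force: 49.7
```

```bash
python3 -c "
from h import *
rep()"
```

```text
t 10.1167 TCP [-7.74  1.59 37.97] org [-1.94  1.59 26.99] nose [46.92  1.6  16.37] tail [-50.8    1.59  37.6 ] tilt 12.255891333060594 yaw 0.00395201124147204 roll -0.0028755803969535755 F [-5.53 -1.24 -0.38] M [-0.12  0.75  0.15] w 59.36045117914544
```

Call:
step_arm --xyz '[[0.196, 0, -0.042], [0.196, 0, -0.042], [0.196, 0, -0.042], [0.196, 0, -0.042], [0.196, 0, -0.042], [0, 0, 0]]' --angular '[[0, 0, 0], [0, 0, 0], [0, 0, 0], [0, 0, 0], [0, 0, 0], [0, 0, 0]]' --fingers '[-1, -1, -1, -1, -1, -1]'

```text
time_s: 10.62
position: [0.5586, 0.0298, 0.0489]
tool_rot: [[0.949, 0.238, -0.206], [0.232, -0.971, -0.05], [-0.212, -0.0, -0.977]]
ft_force: [-5.8, -2.1, -0.5]
width: 0.0597
grip_force: 49.7
```

Call:
step_arm --xyz '[[0.196, 0, -0.042], [0.196, 0, -0.042], [0.196, 0, -0.042], [0, 0, 0]]' --angular '[[0, 0, 0], [0, 0, 0], [0, 0, 0], [0, 0, 0]]' --fingers '[-1, -1, -1, -1]'

```text
time_s: 10.95
position: [0.5641, 0.0311, 0.049]
tool_rot: [[0.949, 0.238, -0.207], [0.232, -0.971, -0.051], [-0.213, -0.0, -0.977]]
ft_force: [-6.6, -2.3, -0.1]
width: 0.0593
grip_force: 49.7
```

```bash
python3 -c "
from h import *
rep()"
```

```text
t 10.95 TCP [ 7.94  1.6  37.95] org [13.73  1.61 26.96] nose [62.58  1.61 16.31] tail [-35.12   1.6   37.62] tilt 12.306095607234887 yaw 0.004014347693115391 roll -0.008995179222613201 F [-6.96 -0.71 -0.12] M [-0.1   0.93  0.06] w 59.33178408637882
```

Call:
step_arm --xyz '[[0.196, 0, -0.042], [0.196, 0, -0.042], [0, 0, 0]]' --angular '[[0, 0, 0], [0, 0, 0], [0, 0, 0]]' --fingers '[-1, -1, -1]'

```text
time_s: 11.2
position: [0.5671, 0.0319, 0.0489]
tool_rot: [[0.949, 0.238, -0.209], [0.232, -0.971, -0.051], [-0.215, -0.0, -0.977]]
ft_force: [-8.3, -3.1, 0.6]
width: 0.0595
grip_force: 49.7
```

Call:
step_arm --xyz '[[0.196, 0, -0.042], [0.196, 0, -0.042], [0, 0, 0]]' --angular '[[0, 0, 0], [0, 0, 0], [0, 0, 0]]' --fingers '[-1, -1, -1]'

```text
time_s: 11.45
position: [0.5703, 0.0326, 0.0489]
tool_rot: [[0.948, 0.238, -0.211], [0.232, -0.971, -0.051], [-0.217, -0.0, -0.976]]
ft_force: [-9.9, -4.9, 2.2]
width: 0.0597
grip_force: 49.7
```

```bash
python3 -c "
from h import *
rep()"
```

```text
t 11.45 TCP [14.27  1.58 37.91] org [20.02  1.59 26.9 ] nose [68.83  1.6  16.04] tail [-28.79   1.57  37.75] tilt 12.537414653867614 yaw 0.01853387507079263 roll -0.022511400535205645 F [-10.77  -2.41   2.2 ] M [-0.22  1.87  0.23] w 59.669906862368634
```

Call:
step_arm --xyz '[[0.1, 0, -0.021], [0.1, 0, -0.021], [0, 0, 0]]' --angular '[[0, 0, 0], [0, 0, 0], [0, 0, 0]]' --fingers '[-1, -1, -1]'

```text
time_s: 11.7
position: [0.5718, 0.033, 0.0489]
tool_rot: [[0.948, 0.238, -0.212], [0.232, -0.971, -0.051], [-0.218, -0.0, -0.976]]
ft_force: [-11.8, -4.9, 1.8]
width: 0.0594
grip_force: 49.7
```

Call:
step_arm --xyz '[[0.1, 0, -0.021], [0.1, 0, -0.021], [0, 0, 0]]' --angular '[[0, 0, 0], [0, 0, 0], [0, 0, 0]]' --fingers '[-1, -1, -1]'

```text
time_s: 11.95
position: [0.5728, 0.0332, 0.0489]
tool_rot: [[0.947, 0.238, -0.214], [0.232, -0.971, -0.052], [-0.22, -0.001, -0.975]]
ft_force: [-15.5, -5.1, 5.1]
width: 0.0594
grip_force: 49.6
```

```bash
python3 -c "
from h import *
rep()"
```

```text
t 11.95 TCP [16.85  1.53 37.93] org [22.56  1.53 26.9 ] nose [71.33  1.56 15.88] tail [-26.21   1.51  37.92] tilt 12.734798456342077 yaw 0.0272630866842038 roll -0.03180087723110445 F [-16.23  -1.31   5.1 ] M [-0.28  2.66  0.29] w 59.42829264464359
```

Call:
step_arm --xyz '[[-0.04, 0, 0.291], [-0.04, 0, 0.291], [0, 0, 0]]' --angular '[[0, 0.05, 0], [0, 0.05, 0], [0, 0, 0]]' --fingers '[-1, -1, -1]'

```text
time_s: 12.2
position: [0.5704, 0.0327, 0.0428]
tool_rot: [[0.964, 0.238, -0.115], [0.236, -0.971, -0.028], [-0.119, -0.001, -0.993]]
ft_force: [-13.9, -5.2, 3.7]
width: 0.0598
grip_force: 49.7
```

```bash
python3 -c "
from h import *
rep()"
```

```text
t 12.2 TCP [14.44  1.64 31.83] org [21.25  1.64 21.45] nose [70.9   1.65 15.51] tail [-28.39   1.63  27.38] tilt 6.813076611508026 yaw 0.012200077763132219 roll -0.03991204246537242 F [-14.7   -1.74   3.67] M [-0.3   2.38  0.19] w 59.788125567999295
```

Call:
step_arm --xyz '[[-0.04, 0, 0.291], [-0.04, 0, 0.291], [0, 0, 0.05], [0, 0, 0]]' --angular '[[0, 0.05, 0], [0, 0.05, 0], [0, 0.01, 0], [0, 0, 0]]' --fingers '[-1, -1, -1, -1]'

```text
time_s: 12.53
position: [0.57, 0.0322, 0.0367]
tool_rot: [[0.971, 0.24, -0.009], [0.24, -0.971, -0.002], [-0.009, 0.0, -1.0]]
ft_force: [-12.1, -6.7, 2.0]
width: 0.0592
grip_force: 49.4
```

```bash
python3 -c "
from h import *
rep()"
```

```text
t 12.5333 TCP [13.89  1.2  25.7 ] org [21.8   1.21 16.13] nose [71.8   1.31 15.68] tail [-28.2    1.11  16.58] tilt 0.5174824199587409 yaw 0.11745399370464217 roll 0.01830789987349719 F [-13.32  -3.67   2.01] M [-0.89  2.34  0.76] w 59.227726582620285
```

Call:
step_arm --xyz '[[-0.15, 0.03, 0.03], [-0.15, 0.02, 0], [-0.15, 0, 0], [-0.1, 0, 0], [0, 0, 0], [0, 0, 0]]' --angular '[[0, 0.009, 0], [0, 0, 0], [0, 0, 0], [0, 0, 0], [0, 0, 0], [0, 0, 0]]' --fingers '[-1, -1, -1, -1, -1, -1]'

```text
time_s: 13.03
position: [0.5672, 0.0314, 0.0367]
tool_rot: [[0.971, 0.24, 0.004], [0.24, -0.971, 0.001], [0.004, 0.0, -1.0]]
ft_force: [-6.5, -2.2, -0.3]
width: 0.059
grip_force: 49.4
```

```bash
python3 -c "
from h import *
rep()"
```

```text
t 13.0333 TCP [11.01  1.13 25.67] org [19.05  1.14 16.21] nose [69.05  1.25 16.41] tail [-30.95   1.04  16.01] tilt -0.22992997141820118 yaw 0.12069991678370257 roll 0.015733895246515604 F [-6.87 -0.55 -0.29] M [-0.39  1.23  0.68] w 59.00664792898775
```

Call:
step_arm --xyz '[[0, 0, 0], [0, 0, 0], [0, 0, 0], [0, 0, 0], [0, 0, 0], [0, 0, -1], [0, 0, -2], [0, 0, -3], [0, 0, -3], [0, 0, -3]]' --angular '[[0, 0, 0], [0, 0, 0], [0, 0, 0], [0, 0, 0], [0, 0, 0], [0, 0, 0], [0, 0, 0], [0, 0, 0], [0, 0, 0], [0, 0, 0]]' --fingers '[1, 1, 1, 1, 1, 1, 1, 1, 1, 1]'

```text
time_s: 13.87
position: [0.568, 0.0318, 0.1591]
tool_rot: [[0.971, 0.238, 0.009], [0.237, -0.971, 0.002], [0.009, 0.0, -1.0]]
ft_force: [0.3, -0.6, 0.1]
width: 0.0917
grip_force: 0.0
```

Call:
step_arm --xyz '[[-1, -4, 0], [-1, -4, 0], [-1, -4, 0], [-1, -4, 0], [-1, -4, 0]]' --angular '[[0, 0, 0], [0, 0, 0], [0, 0, 0], [0, 0, 0], [0, 0, 0]]' --fingers '[1, 1, 1, 1, 1]'

```text
time_s: 14.28
position: [0.4711, 0.2155, 0.1577]
tool_rot: [[0.971, 0.237, 0.01], [0.237, -0.972, 0.003], [0.01, -0.0, -1.0]]
ft_force: [0.5, 1.4, -0.4]
width: 0.0918
grip_force: 0.0
```

```bash
python3 - <<'E'
from h import *
rep()
p=ctrl.get_image('top');q=ctrl.get_image('side'); c=(.572,.031)
cv2.imwrite('pics/post_top.png',p['frame']);cv2.imwrite('pics/post_side.png',q['frame'])
u=uv(q,[.572,.031,.03])[0].astype(int)
a=cv2.resize(q['frame'][u[1]-50:u[1]+50,u[0]-65:u[0]+65],(520,400),interpolation=cv2.INTER_CUBIC)
cv2.imwrite('pics/m5.png',np.hstack([rect(p,c,.044,.08,280)[:280],a[:280]]) if 0 else np.hstack([cv2.copyMakeBorder(rect(p,c,.044,.08,280),0,120,0,0,0),a]))
for n in ['nest','pocket','lip','blank']: print(n,[(w(q,d['xyz']),round(d['conf'],2)) for d in ctrl.pinpoint(q,n)][:2])
E
```

```text
t 14.2833 TCP [-38.57 202.8  146.66] org [-30.47 202.8  137.25] nose [ 19.53 202.75 137.77] tail [-80.47 202.84 136.73] tilt -0.5982510177688726 yaw -0.050689478729656526 roll -0.005950058210924201 F [ 0.78  1.22 -0.42] M [-0.02 -0.02  0.  ] w 91.7987254876472
nest []
pocket []
lip [(array([0.62, 0.04, 0.04]), 0.83)]
blank []
```

View pics/m5.png

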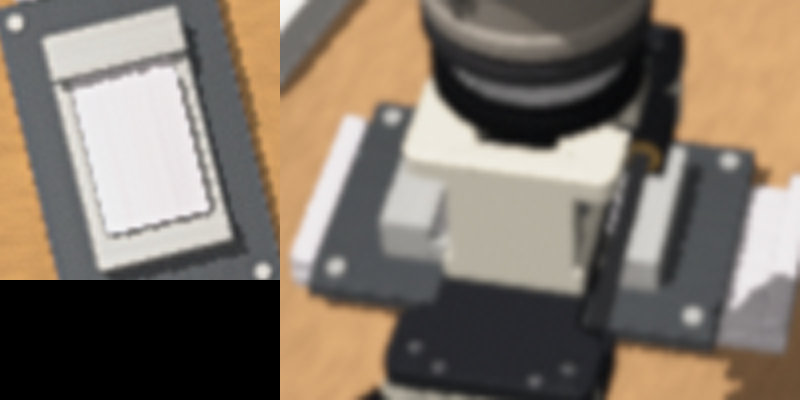

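```bash
cat > fit.py <<'E'
from h import *
from scipy.optimize import minimize
S=4
def fit(p,im,q0,lx,ly,z0,z1,smax,vmax):
    u0,v0=uv(p,[q0[0]/1e3,q0[1]/1e3,z1])[0].astype(int)-80; u0=max(u0,0);v0=max(v0,0)
    im=cv2.resize(im[v0:v0+160,u0:u0+160],None,fx=S,fy=S,interpolation=cv2.INTER_CUBIC)
    hsv=cv2.cvtColor(im,cv2.COLOR_BGR2HSV)
    m=((hsv[...,1]<smax)&(hsv[...,2]<vmax)).astype(np.uint8); m=cv2.morphologyEx(m,cv2.MORPH_OPEN,np.ones((7,7)))
    n,lab,st,ce=cv2.connectedComponentsWithStats(m)
    k=max(cv2.findContours(m,0,1)[0],key=cv2.contourArea); hull=cv2.convexHull(k)
    obs=np.zeros(im.shape[:2],np.uint8); cv2.fillConvexPoly(obs,hull,255)
    def model(q):
        x,y,a=q[0]/1e3,q[1]/1e3,np.radians(q[2]);c,s=np.cos(a),np.sin(a)
        P=[[x+c*i*lx/2-s*j*ly/2,y+s*i*lx/2+c*j*ly/2,z] for i in(1,-1) for j in(1,-1) for z in(z0,z1)]
        h=cv2.convexHull(((uv(p,P)-[u0,v0]+.5)*S-.5).astype(np.float32)); r=np.zeros_like(obs); cv2.fillConvexPoly(r,np.round(h*16).astype(np.int32),255,cv2.LINE_AA,4); return r
    f=lambda q: np.abs(model(q).astype(int)-obs).sum()/obs.sum()
    best=min((minimize(f,np.array(q0)+[d,0,0],method='Nelder-Mead',options=dict(initial_simplex=np.array(q0)+[d,0,0]+np.array([[0,0,0],[5,0,0],[0,5,0],[0,0,3]]))) for d in(-3,3)),key=lambda r:r.fun)
    return best.x,best.fun
E
python3 - <<'E'
from fit import *
p=ctrl.get_image('top');s=ctrl.get_image('side')
np.set_printoptions(precision=2,suppress=True)
im=cv2.imread('pics/post_top.png')
N,e=fit(p,im,[572.5,31.5,13.75],.2,.13,.011,.021,95,125);print('nest',N,e)
im0=cv2.imread('pics/top0.png'); print('hood top',fit(p,im0,[557.5,361,-1.7],.149,.091,0,.034,110,75))
print('hood side',fit(s,cv2.imread('pics/side0.png'),[557.5,361,-1.7],.149,.091,0,.034,110,60))
# blank top outline in nest frame
n=640;h=.08;c=(N[0]/1e3,N[1]/1e3);r=rect({**p,'frame':im},c,.047,h,n)
g=cv2.cvtColor(r,cv2.COLOR_BGR2GRAY);
M=cv2.getRotationMatrix2D((n/2,n/2),-N[2],1);g=cv2.warpAffine(g,M,(n,n))
k=n/(2*h)/1e3
col=g[:,int(n/2-10*k):int(n/2+10*k)].mean(1); row=g[int(n/2-5*k):int(n/2+25*k)].mean(0)
print('along x',[(round((n/2-i)/k,1),int(col[i])) for i in range(0,n,8)])
print('along y',[(round((n/2-i)/k,1),int(row[i])) for i in range(120,520,8)])
E
```

```text
nest [573.09  31.77  13.71] 0.009469046816416754
hood top (array([732.83, 124.33, -18.7 ]), np.float64(1.0))
hood side (array([561.62, 359.54,  -2.51]), np.float64(0.05757118677034373))
along x [(80.0, 98), (78.0, 98), (76.0, 97), (74.0, 97), (72.0, 94), (70.0, 106), (68.0, 155), (66.0, 206), (64.0, 216), (62.0, 212), (60.0, 212), (58.0, 214), (56.0, 214), (54.0, 214), (52.0, 215), (50.0, 214), (48.0, 214), (46.0, 213), (44.0, 195), (42.0, 143), (40.0, 122), (38.0, 137), (36.0, 178), (34.0, 225), (32.0, 237), (30.0, 235), (28.0, 234), (26.0, 234), (24.0, 233), (22.0, 233), (20.0, 233), (18.0, 233), (16.0, 233), (14.0, 233), (12.0, 233), (10.0, 233), (8.0, 233), (6.0, 233), (4.0, 233), (2.0, 233), (0.0, 233), (-2.0, 233), (-4.0, 233), (-6.0, 233), (-8.0, 233), (-10.0, 233), (-12.0, 233), (-14.0, 233), (-16.0, 233), (-18.0, 233), (-20.0, 233), (-22.0, 233), (-24.0, 233), (-26.0, 233), (-28.0, 233), (-30.0, 233), (-32.0, 233), (-34.0, 233), (-36.0, 233), (-38.0, 233), (-40.0, 233), (-42.0, 233), (-44.0, 234), (-46.0, 236), (-48.0, 232), (-50.0, 173), (-52.0, 148), (-54.0, 196), (-56.0, 218), (-58.0, 216), (-60.0, 214), (-62.0, 215), (-64.0, 218), (-66.0, 216), (-68.0, 175), (-70.0, 103), (-72.0, 63), (-74.0, 57), (-76.0, 58), (-78.0, 69)]
along y [(50.0, 105), (48.0, 103), (46.0, 101), (44.0, 98), (42.0, 110), (40.0, 158), (38.0, 211), (36.0, 223), (34.0, 212), (32.0, 194), (30.0, 214), (28.0, 237), (26.0, 237), (24.0, 235), (22.0, 235), (20.0, 235), (18.0, 234), (16.0, 233), (14.0, 234), (12.0, 235), (10.0, 234), (8.0, 234), (6.0, 235), (4.0, 233), (2.0, 232), (0.0, 233), (-2.0, 232), (-4.0, 232), (-6.0, 232), (-8.0, 233), (-10.0, 232), (-12.0, 230), (-14.0, 230), (-16.0, 231), (-18.0, 230), (-20.0, 230), (-22.0, 231), (-24.0, 233), (-26.0, 234), (-28.0, 220), (-30.0, 150), (-32.0, 135), (-34.0, 187), (-36.0, 197), (-38.0, 129), (-40.0, 71), (-42.0, 81), (-44.0, 95), (-46.0, 96), (-48.0, 95)]
```

```bash
python3 - <<'E'
from fit import *
np.set_printoptions(precision=2,suppress=True)
p=ctrl.get_image('top');s=ctrl.get_image('side')
# hood: mask by low saturation & dark, blank out all but neighbourhood
for n,c,vs in (('top',p,(85,100)),('side',s,(50,70))):
    im=cv2.imread(f'pics/{n}0.png').copy()
    U=uv(c,[[.557+a*.088,.361+b*.062,z] for a in(1,-1) for b in(1,-1) for z in(0,.034)])
    m=np.zeros(im.shape[:2],np.uint8);cv2.fillConvexPoly(m,cv2.convexHull(U.astype(np.int32)),1); im[m==0]=(0,255,255)
    for v in vs:
        try: print(n,v,fit(c,im,[557.5,361,-1.7],.149,.091,0,.034,100 if n=='top' else 256,v))
        except Exception as e: print(e)
# bar (light) top face
for n,c in (('top',p),('side',s)):
    im=cv2.imread(f'pics/{n}0.png'); r=rect({**c,'frame':im},(.557,.361),.060,.06,480)
    g=cv2.cvtColor(r,cv2.COLOR_BGR2GRAY); t,m=cv2.threshold(g[80:400,120:360],0,255,cv2.THRESH_OTSU)
    k=max(cv2.findContours(m,0,1)[0],key=cv2.contourArea); R=cv2.minAreaRect(k); x,y=R[0]
    print(n,t,'bar',.557+(240-y-80)/4000,.361+(240-x-120)/4000,np.array(R[1])/4,R[2])
E
```

```text
top 85 (array([559.5 , 360.83,  -1.61]), np.float64(0.08135653698034588))
top 100 (array([559.08, 362.45,  -3.07]), np.float64(0.06673218687689084))
side 50 (array([560.79, 359.48,  -2.68]), np.float64(0.06039087672375858))
side 70 (array([559.8 , 360.09,  -2.31]), np.float64(0.03858230040102078))
top 108.0 bar 0.558342613220215 0.36248685455322266 [14.63 58.35] 2.087984085083008
side 63.0 bar 0.556926872253418 0.366657751083374 [25.18 66.66] 3.2704880237579346
```

Call:
step_arm --xyz '[[0, 0, 0], [0, 0, 0], [0, 0, 0], [1.64, -2.98, 0], [1.64, -2.98, 0], [1.64, -2.98, 0], [1.64, -2.98, 0], [1.64, -2.98, 0], [0, 0, 2.5], [0, 0, 2.5]]' --angular '[[0, -0.009, 0], [0, 0, 0.1], [0, 0, 0.1], [0, 0, 0.076], [0, 0, 0], [0, 0, 0], [0, 0, 0], [0, 0, 0], [0, 0, 0], [0, 0, 0]]' --fingers '[1, 1, 1, 1, 1, 1, 1, 1, 1, 1]'

```text
time_s: 15.62
position: [0.5592, 0.3631, 0.1068]
tool_rot: [[0.999, -0.035, 0.004], [-0.035, -0.999, 0.002], [0.004, -0.002, -1.0]]
ft_force: [0.0, -0.3, -1.1]
width: 0.0916
grip_force: 0.0
```

Call:
step_arm --xyz '[[0, 0, 1.5], [0, 0, 0], [0, 0, 0]]' --angular '[[0, 0, 0], [0, 0, 0], [0, 0, 0]]' --fingers '[1, 1, 1]'

```text
time_s: 15.87
position: [0.5571, 0.3606, 0.0907]
tool_rot: [[0.999, -0.037, -0.002], [-0.037, -0.999, -0.001], [-0.002, 0.001, -1.0]]
ft_force: [0.8, 0.1, 1.2]
width: 0.0924
grip_force: 0.0
```

Call:
step_arm --xyz '[[0.14, -0.09, 1], [0, 0, 1.2], [0, 0, 1.2], [0, 0, 1.2], [0, 0, 0.77], [0, 0, 0], [0, 0, 0]]' --angular '[[0, 0, 0], [0, 0, 0], [0, 0, 0], [0, 0, 0], [0, 0, 0], [0, 0, 0], [0, 0, 0]]' --fingers '[1, 1, 1, 1, 1, 1, 1]' --force 35

```text
time_s: 16.45
position: [0.5583, 0.362, 0.0371]
tool_rot: [[0.999, -0.036, -0.001], [-0.036, -0.999, -0.001], [-0.001, 0.001, -1.0]]
ft_force: [0.1, 0.3, 0.2]
width: 0.0916
grip_force: 0.0
```

Call:
step_arm --xyz '[[0, 0, 0], [0, 0, 0], [0, 0, 0], [0, 0, 0], [0, 0, 0], [0, 0, 0], [0, 0, 0], [0, 0, 0], [0, 0, 0], [0, 0, 0]]' --angular '[[0, 0, 0], [0, 0, 0], [0, 0, 0], [0, 0, 0], [0, 0, 0], [0, 0, 0], [0, 0, 0], [0, 0, 0], [0, 0, 0], [0, 0, 0]]' --fingers '[-1, -1, -1, -1, -1, -1, -1, -1, -1, -1]'

```text
time_s: 17.28
position: [0.5586, 0.3621, 0.0378]
tool_rot: [[0.999, -0.036, -0.0], [-0.036, -0.999, -0.0], [-0.0, 0.0, -1.0]]
ft_force: [-0.5, -0.5, 0.1]
width: 0.0296
grip_force: 0.0
```

Call:
step_arm --xyz '[[0, 0, -0.5], [0, 0, -1.5], [0, 0, -2.5], [0, 0, -2.5], [0, 0, -2], [0, 0, -1], [0, 0, 0], [0, 0, 0], [0, 0, 0]]' --angular '[[0, 0, 0], [0, 0, 0], [0, 0, 0], [0, 0, 0], [0, 0, 0], [0, 0, 0], [0, 0, 0], [0, 0, 0], [0, 0, 0]]' --fingers '[-1, -1, -1, -1, -1, -1, -1, -1, -1]'

```text
time_s: 18.03
position: [0.5577, 0.3616, 0.136]
tool_rot: [[0.999, -0.036, -0.003], [-0.036, -0.999, -0.002], [-0.003, 0.002, -1.0]]
ft_force: [-0.3, 0.6, -2.3]
width: 0.0146
grip_force: 35.0
```

Call:
step_arm --xyz '[[0, 0, 1.5], [0, 0, 2], [0, 0, 2], [0, 0, 1.5], [0, 0, 0], [0, 0, 0]]' --angular '[[0, 0, 0], [0, 0, 0], [0, 0, 0], [0, 0, 0], [0, 0, 0], [0, 0, 0]]' --fingers '[-1, -1, -1, -1, -1, -1]'

```text
time_s: 18.53
position: [0.5574, 0.3616, 0.0657]
tool_rot: [[0.999, -0.036, -0.004], [-0.036, -0.999, -0.002], [-0.004, 0.002, -1.0]]
ft_force: [-0.2, -0.0, -1.7]
width: 0.0145
grip_force: 35.0
```

Call:
step_arm --xyz '[[0, 0, 0.25], [0, 0, 0.25], [0, 0, 0.25], [0, 0, 0]]' --angular '[[0, 0, 0], [0, 0, 0], [0, 0, 0], [0, 0, 0]]' --fingers '[-1, -1, -1, -1]'

```text
time_s: 18.87
position: [0.5586, 0.3621, 0.0604]
tool_rot: [[0.999, -0.036, 0.0], [-0.036, -0.999, -0.0], [0.0, -0.0, -1.0]]
ft_force: [0.7, -0.5, -1.4]
width: 0.0147
grip_force: 35.0
```

Call:
step_arm --xyz '[[0, 0, 0.2], [0, 0, 0.2], [0, 0, 0]]' --angular '[[0, 0, 0], [0, 0, 0], [0, 0, 0]]' --fingers '[-1, -1, -1]'

```text
time_s: 19.12
position: [0.5589, 0.3623, 0.0576]
tool_rot: [[0.999, -0.036, 0.001], [-0.036, -0.999, 0.0], [0.001, -0.001, -1.0]]
ft_force: [-2.2, -0.4, 4.4]
width: 0.0145
grip_force: 35.0
```

Call:
step_arm --xyz '[[0, 0, 0.2], [0, 0, 0.2], [0, 0, 0]]' --angular '[[0, 0, 0], [0, 0, 0], [0, 0, 0]]' --fingers '[-1, -1, -1]'

```text
time_s: 19.37
position: [0.559, 0.3623, 0.0573]
tool_rot: [[0.999, -0.036, 0.003], [-0.036, -0.999, 0.001], [0.003, -0.001, -1.0]]
ft_force: [-9.2, -6.0, 25.6]
width: 0.0143
grip_force: 35.0
```

Call:
step_arm --xyz '[[0, 0, 0.2], [0, 0, 0.2], [0, 0, 0]]' --angular '[[0, 0, 0], [0, 0, 0], [0, 0, 0]]' --fingers '[-1, -1, -1]'

```text
time_s: 19.62
position: [0.5602, 0.3623, 0.0562]
tool_rot: [[0.999, -0.036, 0.007], [-0.036, -0.999, 0.002], [0.006, -0.002, -1.0]]
ft_force: [-12.1, -8.9, 38.3]
width: 0.0151
grip_force: 35.0
```

Call:
step_arm --xyz '[[0, 0, -0.5], [0, 0, -0.35], [0, 0, 0], [0, 0, 0], [0, 0, 0], [0, 0, 0], [0, 0, 0]]' --angular '[[0, 0, 0], [0, 0, 0], [0, 0, 0], [0, 0, 0], [0, 0, 0], [0, 0, 0], [0, 0, 0]]' --fingers '[-1, -1, -0.2, -0.2, -0.2, -0.2, -0.2]'

```text
time_s: 20.2
position: [0.5584, 0.3621, 0.0562]
tool_rot: [[0.999, -0.036, -0.001], [-0.036, -0.999, -0.0], [-0.001, 0.0, -1.0]]
ft_force: [0.7, 0.1, -0.2]
width: 0.0361
grip_force: 0.0
```

Call:
step_arm --xyz '[[0, 0, 0.5], [0, 0, 0.5], [0, 0, 0.5], [0, 0, 0.45], [0, 0, 0], [0, 0, 0]]' --angular '[[0, 0, 0], [0, 0, 0], [0, 0, 0], [0, 0, 0], [0, 0, 0], [0, 0, 0]]' --fingers '[-0.2, -0.2, -0.2, -0.2, -0.2, -0.2]'

```text
time_s: 20.7
position: [0.5583, 0.362, 0.0368]
tool_rot: [[0.999, -0.036, -0.001], [-0.036, -0.999, -0.001], [-0.001, 0.001, -1.0]]
ft_force: [0.3, 0.2, 0.1]
width: 0.0367
grip_force: 0.0
```

Call:
step_arm --xyz '[[0, 0, 0], [0, 0, 0], [0, 0, 0], [0, 0, 0], [0, 0, 0], [0, 0, 0], [0, 0, 0], [0, 0, 0], [0, 0, 0], [0, 0, 0]]' --angular '[[0, 0, 0], [0, 0, 0], [0, 0, 0], [0, 0, 0], [0, 0, 0], [0, 0, 0], [0, 0, 0], [0, 0, 0], [0, 0, 0], [0, 0, 0]]' --fingers '[-1, -1, -1, -1, -1, -1, -1, -1, -1, -1]'

```text
time_s: 21.53
position: [0.5587, 0.3622, 0.0377]
tool_rot: [[0.999, -0.036, 0.0], [-0.036, -0.999, 0.0], [0.0, -0.0, -1.0]]
ft_force: [0.6, 0.5, 3.1]
width: 0.0161
grip_force: 35.0
```

```bash
python3 -c "
from h import *
rep()
s=ctrl.get_state();print(s['position']*1e3,s['width'],s['grip_force'])"
```

```text
t 21.5333 TCP [ 81.37 324.45  26.66] org [ 89.07 322.27  17.16] nose [137.17 308.63  17.18] tail [ 40.97 335.91  17.14] tilt -0.023504719207042765 yaw -15.827465951917945 roll -0.00884397359869716 F [0.7  0.32 3.13] M [ 0.07  0.09 -0.07] w 16.06333796594683
[558.72 362.19  37.66] 0.01606333796594683 34.99720573425293
```

Call:
step_arm --xyz '[[0, 0, -0.7], [0, 0, -2], [0, 0, -2.5], [0, 0, -2.5], [0, 0, -1.6], [0, 0, -0.7], [0, 0, 0], [0, 0, 0], [0, 0, 0], [0, 0, 0]]' --angular '[[0, 0, 0], [0, 0, 0], [0, 0, 0], [0, 0, 0], [0, 0, 0], [0, 0, 0], [0, 0, -0.1], [0, 0, -0.1], [0, 0, -0.076], [0, 0, 0]]' --fingers '[-1, -1, -1, -1, -1, -1, -1, -1, -1, -1]'

```text
time_s: 22.37
position: [0.5579, 0.3618, 0.1362]
tool_rot: [[0.971, 0.24, -0.002], [0.24, -0.971, -0.001], [-0.002, 0.001, -1.0]]
ft_force: [0.6, -0.2, -1.5]
width: 0.0155
grip_force: 35.0
```

Call:
step_arm --xyz '[[-0.3, 1.6, 0], [-0.7, 3.6, 0], [-0.7, 3.6, 0], [-0.7, 3.6, 0], [-0.7, 3.6, 0], [-0.7, 3.6, 0], [-0.7, 3.6, 0], [-0.7, 3.6, 0], [-0.7, 3.6, 0], [-0.54, 1.96, 0]]' --angular '[[0, 0, 0], [0, 0, 0], [0, 0, 0], [0, 0, 0], [0, 0, 0], [0, 0, 0], [0, 0, 0], [0, 0, 0], [0, 0, 0], [0, 0, 0]]' --fingers '[-1, -1, -1, -1, -1, -1, -1, -1, -1, -1]'

```text
time_s: 23.2
position: [0.5726, 0.0287, 0.1368]
tool_rot: [[0.973, 0.233, -0.001], [0.233, -0.973, -0.001], [-0.001, 0.001, -1.0]]
ft_force: [0.8, -0.1, -2.2]
width: 0.0155
grip_force: 35.0
```

Call:
step_arm --xyz '[[0, 0, 0], [0, 0, 0], [0, 0, 0], [0, 0, 0], [0, 0, 0]]' --angular '[[0, 0, 0], [0, 0, 0], [0, 0, 0], [0, 0, 0], [0, 0, 0]]' --fingers '[-1, -1, -1, -1, -1]'

```text
time_s: 23.62
position: [0.5727, 0.0338, 0.1372]
tool_rot: [[0.971, 0.239, -0.0], [0.239, -0.971, 0.0], [-0.0, -0.0, -1.0]]
ft_force: [-0.6, 0.4, -2.6]
width: 0.016
grip_force: 35.0
```

```bash
python3 - <<'E'
from h import *
s=ctrl.get_state();rep();print(s['position']*1e3)
q=ctrl.get_image('side');cv2.imwrite('pics/hov_side.png',q['frame'])
f=q['frame'].copy()
a=np.radians(13.75);ca,sa=np.cos(a),np.sin(a);T=s['position'];zb=T[2]-.0372
def box(z,lx=.149,ly=.091,o=T): return uv(q,[[o[0]+ca*i*lx/2-sa*j*ly/2,o[1]+sa*i*lx/2+ca*j*ly/2,z] for i,j in((1,1),(1,-1),(-1,-1),(-1,1))])
u=uv(q,T)[0].astype(int)-[80,60]; k=5
g=cv2.resize(f[u[1]:u[1]+120,u[0]:u[0]+160],None,fx=k,fy=k,interpolation=cv2.INTER_CUBIC)
for z,c in((zb,(0,255,0)),(zb+.034,(0,0,255))): cv2.polylines(g,[((box(z)-u+.5)*k).astype(np.int32)],True,c,1)
cv2.polylines(g,[((box(.021,.2,.13,[.5731,.0318])-u+.5)*k).astype(np.int32)],True,(255,255,0),1)
cv2.imwrite('pics/m6.png',g)
E
```

```text
t 23.6167 TCP [ 16.93   2.13 126.23] org [ 24.92   2.14 116.72] nose [ 74.92   2.19 116.71] tail [-25.08   2.09 116.74] tilt 0.01790116261661586 yaw 0.0602452672441952 roll -0.012082594014187192 F [-0.49  0.49 -2.6 ] M [-0.01  0.05  0.07] w 15.97174616814263
[572.73  33.79 137.23]
```

View pics/m6.png

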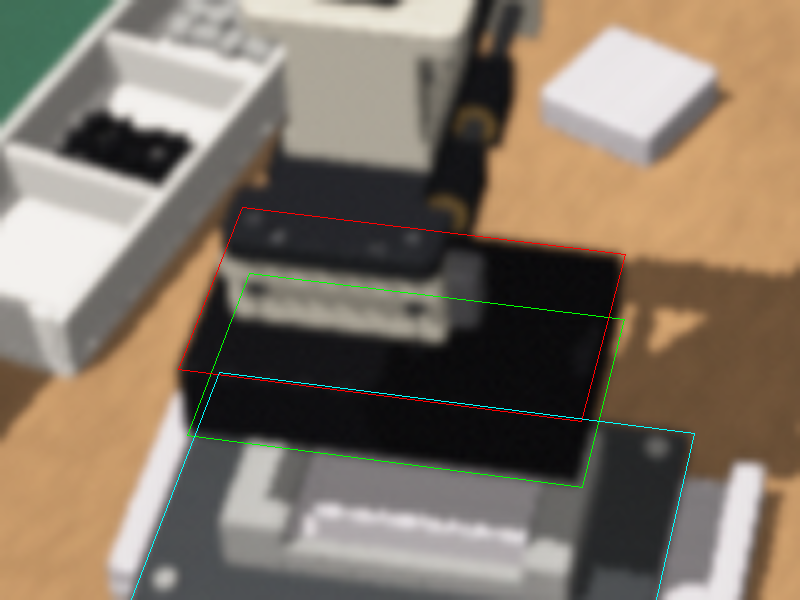

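Call:
step_arm --xyz '[[0, 0.09, 0.5], [0, 0, 1], [0, 0, 1], [0, 0, 1], [0, 0, 1], [0, 0, 0.7], [0, 0, 0], [0, 0, 0], [0, 0, 0], [0, 0, 0]]' --angular '[[0, 0, 0], [0, 0, 0], [0, 0, 0], [0, 0, 0], [0, 0, 0], [0, 0, 0], [0, 0, 0], [0, 0, 0], [0, 0, 0], [0, 0, 0]]' --fingers '[-1, -1, -1, -1, -1, -1, -1, -1, -1, -1]'

```text
time_s: 24.5
position: [0.5736, 0.0316, 0.086]
tool_rot: [[0.971, 0.237, 0.001], [0.237, -0.971, -0.0], [0.001, 0.0, -1.0]]
ft_force: [-0.7, 0.4, -2.1]
width: 0.0159
grip_force: 35.0
```

```bash
python3 -c "
from h import *
rep()"
```

```text
t 24.5 TCP [17.2  -0.23 74.98] org [25.21 -0.23 65.49] nose [75.21 -0.25 65.55] tail [-24.79  -0.22  65.43] tilt -0.06907466316400113 yaw -0.015182443144475134 roll 0.02672216537192611 F [-0.61  0.53 -2.12] M [0.02 0.   0.05] w 15.88085125086959
```

Call:
step_arm --xyz '[[0, -0.11, 0], [0, 0, 0], [0, 0, 0], [0, 0, 0], [0, 0, 0]]' --angular '[[0, 0, 0], [0, 0, 0], [0, 0, 0], [0, 0, 0], [0, 0, 0]]' --fingers '[-1, -1, -1, -1, -1]'

```text
time_s: 24.92
position: [0.5729, 0.0327, 0.0855]
tool_rot: [[0.971, 0.238, 0.0], [0.238, -0.971, -0.0], [0.0, 0.0, -1.0]]
ft_force: [-0.3, 0.3, -1.4]
width: 0.0159
grip_force: 35.0
```

```bash
python3 -c "
from h import *
rep()"
```

```text
t 24.9167 TCP [16.8   1.02 74.49] org [24.8   1.02 64.99] nose [74.8   1.01 65.  ] tail [-25.2    1.02  64.98] tilt -0.010229428646365727 yaw -0.00761685389165179 roll 0.008840595437436595 F [-0.22  0.32 -1.36] M [ 0.07  0.02 -0.02] w 15.877914753746863
```

Call:
step_arm --xyz '[[0, 0, 0.2], [0, 0, 0.2], [0, 0, 0.2], [0, 0, 0.2], [0, 0, 0]]' --angular '[[0, 0, 0], [0, 0, 0], [0, 0, 0], [0, 0, 0], [0, 0, 0]]' --fingers '[-1, -1, -1, -1, -1]'

```text
time_s: 25.33
position: [0.5725, 0.0327, 0.0767]
tool_rot: [[0.971, 0.237, -0.001], [0.237, -0.971, 0.0], [-0.001, -0.0, -1.0]]
ft_force: [0.3, 1.0, -1.7]
width: 0.0159
grip_force: 35.0
```

```bash
python3 -c "
from h import *
rep()"
```

```text
t 25.3333 TCP [16.43  1.13 65.75] org [24.42  1.13 56.24] nose [74.42  1.12 56.19] tail [-25.58   1.14  56.29] tilt 0.05767653285203899 yaw -0.012017334303206895 roll -0.015080489506830152 F [ 0.49  0.91 -1.72] M [0.06 0.01 0.01] w 15.931823532838791
```

Call:
step_arm --xyz '[[0, 0, 0.25], [0, 0, 0.25], [0, 0, 0.25], [0, 0, 0.25], [0, 0, 0.25], [0, 0, 0.25], [0, 0, 0.1], [0, 0, 0]]' --angular '[[0, 0, 0], [0, 0, 0], [0, 0, 0], [0, 0, 0], [0, 0, 0], [0, 0, 0], [0, 0, 0], [0, 0, 0]]' --fingers '[-1, -1, -1, -1, -1, -1, -1, -1]'

```text
time_s: 26.0
position: [0.5726, 0.0327, 0.061]
tool_rot: [[0.971, 0.238, -0.001], [0.238, -0.971, -0.0], [-0.001, -0.0, -1.0]]
ft_force: [0.5, -0.5, -2.1]
width: 0.0155
grip_force: 35.0
```

Call:
step_arm --xyz '[[0, 0, 0.1], [0, 0, 0.1], [0, 0, 0.1], [0, 0, 0]]' --angular '[[0, 0, 0], [0, 0, 0], [0, 0, 0], [0, 0, 0]]' --fingers '[-1, -1, -1, -1]'

```text
time_s: 26.33
position: [0.573, 0.0326, 0.0586]
tool_rot: [[0.971, 0.237, 0.0], [0.237, -0.971, -0.0], [0.0, 0.0, -1.0]]
ft_force: [-0.7, 0.2, -0.1]
width: 0.0155
grip_force: 35.0
```

```bash
python3 -c "
from h import *
rep()"
```

```text
t 26.3333 TCP [16.87  0.97 47.65] org [24.88  0.96 38.15] nose [74.88  0.95 38.17] tail [-25.12   0.97  38.13] tilt -0.023242892313726362 yaw -0.012580491967936848 roll 0.012918196982439938 F [-0.62  0.31 -0.13] M [0.07 0.13 0.01] w 15.489268461430417
```

Call:
step_arm --xyz '[[0, 0, 0.03], [0, 0, 0], [0, 0, 0], [0, 0, 0], [0, 0, 0], [0, 0, 0], [0, 0, 0]]' --angular '[[0, 0, 0], [0, 0, 0], [0, 0, 0], [0, 0, 0], [0, 0, 0], [0, 0, 0], [0, 0, 0]]' --fingers '[-1, 0.2, 0.2, 0.2, 0.2, 0.2, 0.2]'

```text
time_s: 26.92
position: [0.5729, 0.0327, 0.058]
tool_rot: [[0.971, 0.238, 0.0], [0.238, -0.971, -0.0], [-0.0, 0.0, -1.0]]
ft_force: [0.3, 0.1, 0.4]
width: 0.0512
grip_force: 0.0
```

Call:
step_arm --xyz '[[0, 0, -0.5], [0, 0, -1], [0, 0, -2], [0, 0, -3], [0, 0, -3], [-2, 3, 0], [-2, 3, 0], [-2, 3, 0], [-2, 3, 0], [-2, 3, 0]]' --angular '[[0, 0, 0], [0, 0, 0], [0, 0, 0], [0, 0, 0], [0, 0, 0], [0, 0, 0], [0, 0, 0], [0, 0, 0], [0, 0, 0], [0, 0, 0]]' --fingers '[0.2, 0.2, 0.2, 0.2, 0.2, 0.2, 0.2, 0.2, 0.2, 0.2]'

```text
time_s: 27.75
position: [0.5108, -0.1382, 0.1544]
tool_rot: [[0.971, 0.238, 0.002], [0.238, -0.971, -0.001], [0.001, 0.001, -1.0]]
ft_force: [-0.2, -0.4, -0.4]
width: 0.0548
grip_force: 0.0
```

```bash
python3 - <<'E'
from h import *
s=ctrl.get_state();print(s['position'],s['ft_force'],s['time_s'])
q=ctrl.get_image('side');p=ctrl.get_image('top');k=4
a=np.radians(13.75);ca,sa=np.cos(a),np.sin(a);o=[.5731,.0318]
out=[]
for c in(p,q):
    f=c['frame']
    def box(z,lx,ly): return uv(c,[[o[0]+ca*i*lx/2-sa*j*ly/2,o[1]+sa*i*lx/2+ca*j*ly/2,z] for i,j in((1,1),(1,-1),(-1,-1),(-1,1))])
    u=uv(c,[*o,.03])[0].astype(int)-[50,50]
    g=cv2.resize(f[u[1]:u[1]+110,u[0]:u[0]+100],None,fx=k,fy=k,interpolation=cv2.INTER_CUBIC)
    for b,col in((box(.055,.149,.091),(0,0,255)),(box(.021,.2,.13),(255,255,0))): cv2.polylines(g,[((b-u+.5)*k).astype(np.int32)],True,col,1)
    out.append(g)
cv2.imwrite('pics/m7.png',np.hstack(out))
E
```

```text
[ 0.51079038 -0.13816926  0.15438273] [-0.20567694 -0.394981   -0.3586659 ] 27.75
```

View pics/m7.png

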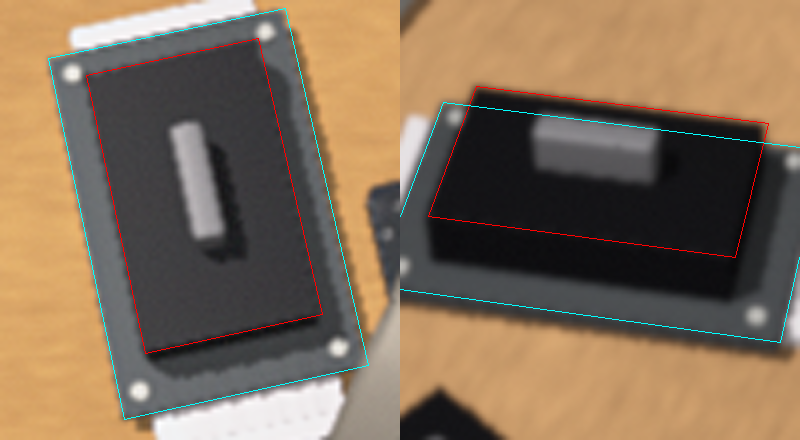

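Both views show the hood sitting level on the plate, centred on its predicted outline: the red outline matches its top edges at (85,75)–(320,315) in the top view. The arm is clear.

```bash
python3 -c "
from station import ctrl
print(ctrl.sign_off())"
```

```text
the job is handed in; nothing more can be done
None
```

I loaded the tongued blank into the nest, set the hood over it, and handed the job in at about 28 s; `sign_off` gave no verdict, but the last pictures showed the blank home and the hood level and centred, and the disc and square were never touched.

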